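# Clip the paprika jar back into the spice carousel and proof-pull it

### The job

A new spring clip has been fitted to the spice carousel. Take the jar of red paprika from the chopping board, press it steadily, with no more force than it needs, into the empty clip from the outside until it snaps fully home, then prove that the clip holds: with the jar still in hand, pull it straight out from the carousel with slowly rising force to about 9 N, keep that pull for a second, and go no further. Leave the jar upright and home in the clip, let go, and leave everything else where it is.

Things in the scene. Friction and masses are not known exactly. Their poses are not given: they have to be found in the camera images.
- jar_cap (a point): centre of the steel cap of the paprika jar (red contents), 114 mm tall, 0.11 to 0.23 kg, standing loose on the board. From its foot up: glass body 46 mm across to 62 mm, neck 36 mm across from 62 to 78 mm, steel cap 46 mm across from 78 to 114 mm. This point lies on the jar's axis, 98 mm above its foot; z runs up the jar
- jar_neck (a point): middle of the neck of the paprika jar, on its axis 70 mm above its foot
- clip_home (a point): the one empty clip of the carousel: black back plate and two sprung steel leaves that embrace a jar's neck, 8 mm high. Origin: where the middle of the neck lies when a jar is fully home against the back plate and stands on the tray: 75 mm from the carousel's axis, 90 mm above the counter. x points straight out from the carousel (the way a jar comes out), z up. The tray lies 20 mm above the counter
- clip_lips (a point): midway between the flared lips of the clip's leaves, 36 mm out from its origin, lips 58 mm apart; beads at 15 mm out leave 26 mm for the 36 mm neck. Going in, the neck wedges the leaves apart from some 30 mm out and needs up to about 18 N; past 15 mm it snaps in by itself. Home, it has about 1 mm of play. Pulled outward, it stays in up to about 15 N, then comes free
- clip (a joint): give of the springy plastic arm that carries the clip, m: 0 unloaded, 1 mm per 5 N; positive when the clip is pulled outward from the carousel, negative when pressed inward
- carousel_top (a point): top centre of the carousel's steel knob (44 mm across), on its vertical axis, 97 mm above the counter. The tray is a disc of 212 mm. Five other jars of the same size are fixed in it, their axes 75 mm from the carousel's axis and 60 degrees apart; the empty clip is the sixth place
- carousel (a joint): turn of the carousel about its vertical axis, rad, counter-clockwise from above; 0 with the empty clip on the robot's side. It turns freely against a friction of 0.08 N m
- herb_jar: the jar with green herbs, the same size, standing on the board; origin at its foot. Stays there
- board: fixed wooden chopping board, 320 x 270 x 20 mm; origin at the centre of its underside
- knife: paring knife lying on the board, 200 mm long
- salt_mill: clear salt mill, 190 mm tall, to the robot's right; origin at its foot
- pepper_mill: clear pepper mill, 230 mm tall, to the robot's right; origin at its foot
- tomato_bowl: black bowl of tomatoes, 160 mm across, at the far edge; origin at its foot
- pick_holder: dark wooden holder with cocktail picks, 120 mm tall, at the far edge; origin at its foot
- canister: white lidded canister, 104 mm across, 108 mm tall, at the far edge; origin at its foot
Things that resemble listed ones, but are neither listed nor needed, are in the scene too. Leave any purple look-alike of the part that bears jar_cap alone.

How it is judged (in metres and radians):
On the way, in this order (a step that is already met when the one before it is completed fails the run):
1. the paprika jar is fully home in the empty clip: its neck within 1 mm of the home position outward, within 3 mm sideways and 6 mm in height (x of jar_neck in the frame of clip_home between -0.004 and 0.001 m and y of jar_neck in the frame of clip_home between -0.003 and 0.003 m and z of jar_neck in the frame of clip_home between -0.006 and 0.006 m), for 0.2 s.
2. the jar, still in the clip, is pulled outward, lightly at first: 2 to 6.5 N (the clip's arm gives 1 mm per 5 N) for at least 0.1 s (x of jar_neck in the frame of clip_home between 0 and 0.008 m and value of joint clip between 0.0004 and 0.0013 m), for 0.1 s.
3. the pull has risen to the proof: 7 to 10.5 N (1.4 to 2.1 mm of give) held for 0.5 s, the jar still in the clip (x of jar_neck in the frame of clip_home between 0 and 0.008 m and value of joint clip between 0.0014 and 0.0021 m), for 0.5 s.
At the end, for the whole second after the job is handed in: the paprika jar stands upright (within 0.12 rad) in the clip, its neck within 2.5 mm of the home position outward, 3 mm sideways and 6 mm in height, jar and carousel at rest (x of jar_neck in the frame of clip_home between -0.003 and 0.0025 m and y of jar_neck in the frame of clip_home between -0.003 and 0.003 m and z of jar_neck in the frame of clip_home between -0.006 and 0.006 m and angle between jar_neck's own z axis and vertical below 0.12 rad and linear speed of jar below 0.02 m/s and velocity of joint carousel between -0.1 and 0.1 rad/s); the robot touches nothing.
It fails at once if the clip is pressed inward with more than 30 N (6 mm of give) (value of joint clip below -0.006 m).
It fails at once if the clip is pulled outward with more than 14 N (2.8 mm of give) (value of joint clip above 0.0028 m).
It fails at once if the knife, a mill, the bowl, the pick holder, the canister or the green jar is shifted by more than 20 mm (distance of any of herb_jar, knife, salt_mill, pepper_mill, tomato_bowl, pick_holder, canister from where it was at the start of the episode above 0.02 m).
It also fails if it takes over 58 s, if anything falls off the work surface, if the arm or the gripper's body presses on something with over 40 N, if the wrist force passes 120 N, or if a joint passes its speed limit or range.

### The arm

A 6-joint arm with a two-finger parallel gripper is mounted at the origin on the work surface. World frame = base frame: x ahead of the robot, y to its left, z up, the work surface at z = 0. Lengths are in m, angles in degrees, forces in N, time in s.
With the tool pointing down it reaches from about 0.35 to 0.875 m from the base axis. Payload 4.2 kg.
Tool frame: the origin (TCP) lies on the centre line of the jaws, within the pads' length; the fingertips stand 11 mm ahead of it and the grasp point (between the pads) lies 8 mm behind it; z points along the fingers, y is the line along which they close (so a half turn about z gives the same grasp; the last joint's range is limited). The gripper opens to 87 mm and grips with 3 to 60 N. Pads are 19 mm wide; open, the fingers measure 117 mm over their backs; the gripper's body (75 mm by 190 mm) begins 51 mm behind the grasp point.
Start: joints at [-62.132, 22.042, 0.453, 0, -68.411, -14.817], TCP at [0.141, -0.609, 0.234] pointing down, gripper open.
Joint ranges: [-179.83, 179.83], [-69.29, 118.12], [-61.27, 80.66], [-181.25, 117.63], [-171.15, -9.14], [-177.46, 177.46]. Speed limits (degrees/s): [159.86, 159.86, 180, 180, 180, 180].

### API

Orientations are given as a 3x3 rotation matrix whose columns are the frame's x, y, z axes.
In Python, from station import r gives the robot as it stands.
- The arm moves only by the tool servo_tool, never from a script. Its argument "commands" is a list that holds one entry, the list of rows, each a list of 7 numbers: the closure, from 0 (fully open) to 1 (shut), then the shift along the tool's x, y, z in mm, then the turn, a rotation vector about the tool's x, y, z in rad. In form: [[[claw, x, y, z, ax, ay, az], ...]]. A call has exactly 5 rows; each row is the pose to reach, as a shift and turn from the pose commanded when the call began, along the tool's axes at that moment; what a row does not reach only later rows make up. A row lasts 1/10 s, in which the tool goes at most 50 mm and 8.59 degrees, less where a joint would pass 70% of its speed; a pose out of reach is approached as far as the arm can. A call with a gripper value outside its range is refused whole. The fingers move at their own pace and stop on an object; the grip force is fixed at half the most. Time passes only in rows, so rows that repeat a pose let the fingers close, or fill a call up. It gives the time, the measured TCP pose, the force, the opening and the grip force at its end, in the units of the state.
- r.sense(): the state, without advancing time (a new reading comes with each control period).
- r.capture(name): name is "scene" or "top" or "wrist"; returns a dict with "pixels" (384x512x3 uint8, red, green, blue), "camera_matrix" (3x3 intrinsics, pixels), "R" (3x3) and "t" (3): a world point X has camera coordinates R X + t. Camera axes: x right, y down, z forward; pixel columns grow to the right and rows downward; lengths in m; the calibration is good to about 2 mm. A picture is of the moment at which its call begins. There is no depth.
- r.finish_job(): hands the job in; it is judged then, once.
The state is a dict: "time_s": time; "joints": joint angles; "joint_velocities": joint speeds; "effort": joint torques, N m; "tcp_pos": TCP position; "ee_rot": TCP orientation; "wrist_force": force on the tool from outside, world axes, zero at the start; "moment": the same for the moment, N m; "gripper_width": opening from 0.0 (shut) to 1.0 (fully open); "gripper_force": force on a finger pad.
Only numpy, scipy, OpenCV 4.12 (cv2) and the standard library are available. Lean on these libraries where they do the work, as an engineer would, in place of code of your own. Each camera call takes 0.05 s, during which the arm holds its last target. There are 200 camera calls.

## Working session

There is one attempt and no reset: what is moved stays moved. The work goes in short steps, Python scripts to look and compute and a tool call to move; the robot and the scene stay as the last step left them, time stands still between calls to the robot, and variables do not carry over. Pictures are saved under pics/ and viewed, at most 10 in all, crops included, and the job is handed in when it is done.

Besides the shell and the picture viewer there is one more tool, called after "Call:" by a JSON object that holds its "op" and its "data". servo_tool: Moves the arm, as the interface text tells. Its arguments: {"type":"object","properties":{"commands":{"type":"array","items":{"type":"array","items":{"type":"array","items":{"type":"number"}}}}},"required":["commands"]}

```bash
mkdir -p pics
cat > h.py <<'E'
import numpy as np,cv2
from station import r
def cap(n,f=None):
    c=r.capture(n)
    if f: cv2.imwrite('pics/'+f,c['pixels'][:,:,::-1])
    return c
def ray(c,u,v):
    R=np.array(c['R']);o=-R.T@np.array(c['t'])
    return o,R.T@np.linalg.inv(c['camera_matrix'])@np.array([u,v,1.])
def plane(c,u,v,z):
    o,d=ray(c,u,v);return o+d*(z-o[2])/d[2]
def proj(c,X):
    p=np.array(c['camera_matrix'])@(np.array(c['R'])@np.array(X)+np.array(c['t']));return p[:2]/p[2]
E
python3 - <<'E'
from h import *
a=cap('scene','s1.png');b=cap('top','t1.png')
s=r.sense();print({k:np.round(v,3).tolist() for k,v in s.items()})
for c in(a,b):print(-np.array(c['R']).T@c['t'])
E
```

```text
{'time_s': 0.1, 'joints': [-62.131, 22.086, 0.387, -0.024, -68.413, -14.816], 'joint_velocities': [0.111, 0.038, 0.21, 0.092, 0.013, -0.064], 'effort': [-0.0, -39.169, 18.794, 4.232, 0.013, -0.0], 'tcp_pos': [0.141, -0.608, 0.233], 'ee_rot': [[-0.974, -0.226, -0.001], [-0.226, 0.974, 0.002], [0.0, 0.002, -1.0]], 'wrist_force': [-1.528, -0.765, 0.061], 'moment': [0.008, 0.017, -0.005], 'gripper_force': 0.0, 'gripper_width': 0.997}
[ 1.61943071 -0.29895833  0.95121517]
[ 0.44245093 -0.05100432  1.14649883]
```

View pics/s1.png

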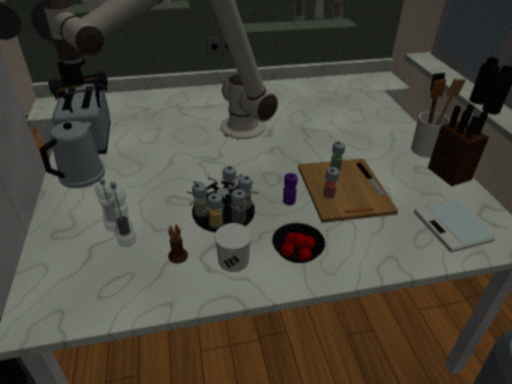

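View pics/t1.png

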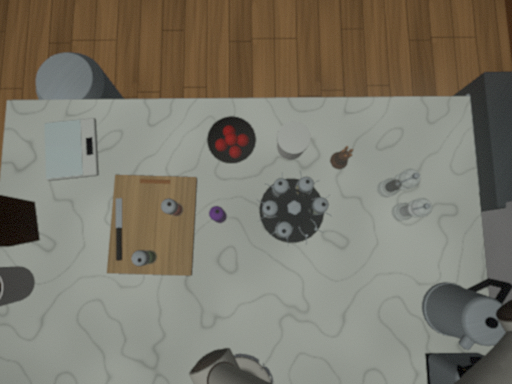

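The scene picture shows the red jar at (331,180), the green jar behind it at (338,155), and a purple look-alike at (290,188). In the top view the red jar's cap is at (169,207), the knob at (293,208), and the empty place is at about (308,229).

Run:
```python
from h import *
b=cap('top');p=b['pixels'];sc=cap('scene')
print('axis approx',plane(b,293,208,.097),'jar cap',plane(b,169,206,.134),'herb',plane(b,138,258,.134),'purple',plane(b,217,213,.11))
for u,v in[(280,185),(306,185),(320,205),(284,230),(268,208)]:print(plane(b,u,v,.134))
k1=cv2.resize(p[170:250,250:335],None,fx=6,fy=6,interpolation=3)
k2=cv2.resize(p[170:250,140:225],None,fx=4.6,fy=6,interpolation=3)
cv2.imwrite('pics/t2.png',np.clip(np.hstack([k1[:, :],k2[:, :280]])*1.5,0,255).astype('uint8')[:,:,::-1])
```

```text
axis approx [ 0.55327867 -0.16764838  0.097     ] jar cap [0.55869728 0.19823247 0.134     ] herb [0.40984403 0.28338925 0.134     ] purple [0.53909505 0.06064958 0.11      ]
[ 0.61777547 -0.12691993  0.134     ]
[ 0.61704871 -0.20345059  0.134     ]
[ 0.55742452 -0.24261457  0.134     ]
[ 0.48566083 -0.13595285  0.134     ]
[ 0.55006851 -0.09060744  0.134     ]
```

View pics/t2.png

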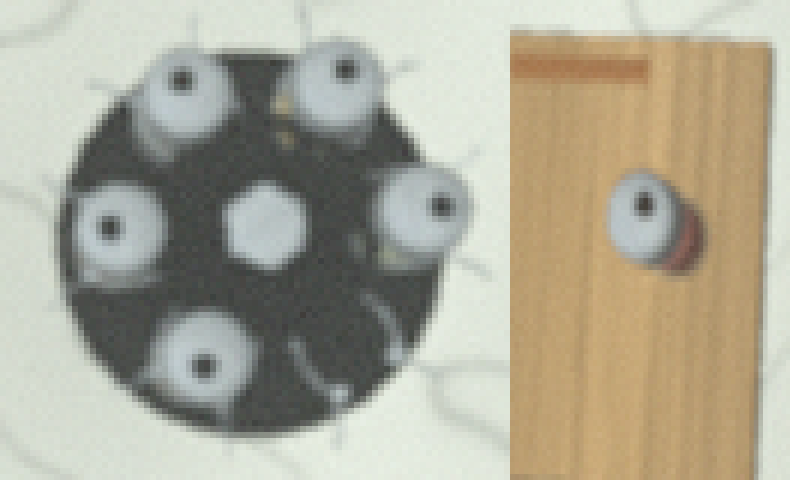

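The enlarged top view shows the empty clip's lips at about (397,355) and (340,393) in the crop, with the leaves opening to the lower right. The knob is at (265,225), and the paprika cap sits at about (640,218) in the right-hand part.

Run:
```python
from h import *
from scipy.optimize import least_squares
b=cap('top');p=b['pixels'];K=6
def circ(x0,y0,h=14,w=14):
    g=cv2.cvtColor(p[y0-h:y0+h,x0-w:x0+w],cv2.COLOR_RGB2GRAY);g=cv2.resize(g,None,fx=K,fy=K,interpolation=cv2.INTER_CUBIC)
    c=cv2.HoughCircles(g,cv2.HOUGH_GRADIENT,1,200,param1=80,param2=10,minRadius=43,maxRadius=58)
    x,y,R=c[0,0];return np.array([x0-w+(x+.5)/K-.5,y0-h+(y+.5)/K-.5,R/K])
pts=[]
for u,v in[(280,185),(306,185),(320,205),(284,230),(268,208),(169,206),(141,258)]:
    c=circ(u,v);X=plane(b,c[0],c[1],.134);pts.append(X[:2]);print(c.round(2),X.round(4))
pts=np.array(pts[:5])
nom=lambda q:np.array([[q[0]+.075*np.cos(q[2]+k*np.pi/3),q[1]+.075*np.sin(q[2]+k*np.pi/3)] for k in(2,1,0,4,3)])
# order starting: clip at q2 + 5*60
best=min((least_squares(lambda q:(nom2(q)-pts).ravel(),[.553,-.167,t]) for t in np.arange(0,6.28,.5) for nom2 in(
 lambda q:np.array([[q[0]+.075*np.cos(q[2]+s*np.pi/3),q[1]+.075*np.sin(q[2]+s*np.pi/3)] for s in(3,2,1,5,4)]),)),key=lambda s:s.cost)
print(best.x,np.degrees(best.x[2])%360,best.fun.round(4))
q=best.x
print('home',q[:2]+.075*np.array([np.cos(q[2]),np.sin(q[2])]))
for u,v in[(250+397/6,170+355/6),(250+340/6,170+393/6)]:print('lip',plane(b,u,v,.094))
```

```text
Traceback (most recent call last):
TypeError: 'NoneType' object is not subscriptable
```

```bash
cat > m.py <<'E'
from h import *
from scipy.optimize import least_squares
b=cap('top');p=b['pixels'];K=6
def circ(x0,y0,h=14,w=14):
    g=cv2.cvtColor(p[y0-h:y0+h,x0-w:x0+w],cv2.COLOR_RGB2GRAY);g=cv2.GaussianBlur(cv2.resize(g,None,fx=K,fy=K,interpolation=cv2.INTER_CUBIC),(0,0),2)
    for p2 in(15,10,6,3,1):
        c=cv2.HoughCircles(g,cv2.HOUGH_GRADIENT_ALT if 0 else cv2.HOUGH_GRADIENT,1,200,param1=25,param2=p2,minRadius=40,maxRadius=60)
        if c is not None:break
    x,y,R=c[0,0] if c is not None else (w*K,h*K,0);return np.array([x0-w+(x+.5)/K-.5,y0-h+(y+.5)/K-.5,R/K])
pts=[]
for u,v in[(280,185),(306,185),(320,205),(284,230),(268,208),(169,206),(141,258)]:
    c=circ(u,v);X=plane(b,c[0],c[1],.134);pts.append(X[:2]);print(c.round(2),X.round(4))
pts=np.array(pts[:5])
f=lambda q:(np.array([[q[0]+.075*np.cos(q[2]+s*np.pi/3),q[1]+.075*np.sin(q[2]+s*np.pi/3)] for s in(3,2,1,5,4)])-pts).ravel()
q=least_squares(f,[.553,-.167,3.7]).x
print(q,np.degrees(q[2]),(f(q)*1e3).round(1))
print('home',q[:2]+.075*np.array([np.cos(q[2]),np.sin(q[2])]))
for u,v in[(250+397/6,170+355/6),(250+340/6,170+393/6)]:print('lip',plane(b,u,v,.094))
E
python3 m.py
```

```text
[280.5  185.     7.43] [ 0.6178 -0.1284  0.134 ]
[306.17 183.17   7.3 ] [ 0.6225 -0.2041  0.134 ]
[320.33 204.33   7.85] [ 0.5594 -0.2437  0.134 ]
[283.33 228.83   7.98] [ 0.489  -0.1341  0.134 ]
[269.33 207.5    7.6 ] [ 0.5515 -0.0945  0.134 ]
[166.17 205.83   8.08] [0.5593 0.2065 0.134 ]
[137.5  258.17   7.65] [0.4094 0.2848 0.134 ]
[ 0.55542579 -0.16906966  3.71339995] 212.7621445535575 [ 0.7 -0.1 -0.4  0.7 -0.3 -0.3 -0.3 -0.6  0.3  0.4]
home [ 0.49235647 -0.20965611]
lip [ 0.48893571 -0.23612172  0.094     ]
lip [ 0.47026538 -0.2069846   0.094     ]
```

Call:
{"op": "servo_tool", "data": {"commands": [[[0,-30,35,0,0,0,-0.145],[0,-60,70,0,0,0,-0.29],[0,-92,108,0,0,0,-0.435],[0,-124,146,0,0,0,-0.58],[0,-156,184,0,0,0,-0.725]]]}}

```text
time_s: 0.8
tcp_pos: [0.252, -0.3927, 0.2336]
ee_rot: [[-0.575, -0.818, 0.0], [-0.818, 0.575, -0.0], [0.0, -0.0, -1.0]]
wrist_force: [1.5, -0.3, 0.1]
gripper_width: 0.999
gripper_force: 0.0
```

```bash
cat >> h.py <<'E'
from scipy.spatial.transform import Rotation as Ro
def to(pos,yaw,quiet=0):
    "shift (tool mm) and rotvec to TCP pos, tool down with y axis at yaw deg"
    s=r.sense();R=np.array(s['ee_rot']);a=np.radians(yaw);y=np.array([np.cos(a),np.sin(a),0]);z=np.array([0,0,-1.])
    T=np.column_stack([np.cross(y,z),y,z])
    print('t',s['time_s'],'tcp',np.round(s['tcp_pos'],4),'j',np.round(s['joints']),'yaw',np.degrees(np.arctan2(R[1,1],R[0,1])).round(1))
    print('shift',(R.T@(np.array(pos)-s['tcp_pos'])*1e3).round(1),'rot',Ro.from_matrix(R.T@T).as_rotvec().round(3),'F',np.round(s['wrist_force'],2),'M',np.round(s['moment'],2),'w',s['gripper_width'],s['gripper_force'])
E
python3 -c "
from h import *
to([.535,.19,.234],212.8)"
```

```text
t 0.8 tcp [ 0.252  -0.3927  0.2336] j [-37.   6. -21.   0. -63.   2.] yaw 144.9
shift [-6.395e+02  1.036e+02 -5.000e-01] rot [-0.    -0.    -1.185] F [ 1.46 -0.31  0.12] M [ 0.05 -0.11 -0.06] w 0.9988432813165394 0.0
```

Call:
{"op": "servo_tool", "data": {"commands": [[[0,-46,7,0,0,0,-0.14],[0,-92,15,0,0,0,-0.28],[0,-138,22,0,0,0,-0.42],[0,-184,30,0,0,0,-0.56],[0,-230,37,0,0,0,-0.7]]]}}

```text
time_s: 1.3
tcp_pos: [0.355, -0.1836, 0.234]
ee_rot: [[0.088, -0.996, 0.001], [-0.996, -0.088, -0.0], [0.0, -0.001, -1.0]]
wrist_force: [1.1, -1.2, -0.0]
gripper_width: 0.999
gripper_force: 0.0
```

```bash
python3 -c "
from h import *
to([.535,.19,.234],212.8)"
```

```text
t 1.3 tcp [ 0.355  -0.1836  0.234 ] j [ -4.  -1. -28.   0. -62.   9.] yaw -175.0
shift [-3.564e+02 -2.121e+02  2.000e-01] rot [-0.001 -0.001 -0.485] F [ 1.08 -1.2  -0.01] M [-0.02  0.    0.06] w 0.9991165191072051 0.0
```

Call:
{"op": "servo_tool", "data": {"commands": [[[0,-42,-25,0,0,0,-0.12],[0,-84,-50,0,0,0,-0.24],[0,-126,-75,0,0,0,-0.36],[0,-168,-100,0,0,0,-0.485],[0,-210,-125,0,0,0,-0.485]]]}}

```text
time_s: 1.8
tcp_pos: [0.4625, 0.0362, 0.234]
ee_rot: [[0.54, -0.842, 0.001], [-0.842, -0.54, 0.0], [0.0, -0.001, -1.0]]
wrist_force: [0.7, -1.6, 0.1]
gripper_width: 0.997
gripper_force: 0.0
```

```bash
python3 -c "
from h import *
to([.55,.2,.234],212.8)
c=cap('wrist');print(-np.array(c['R']).T@c['t'],np.array(c['R'])[2])"
```

```text
t 1.8 tcp [0.4625 0.0362 0.234 ] j [ 25.   6. -21.   0. -63.   8.] yaw -147.3
shift [-9.07e+01 -1.62e+02  1.00e-01] rot [-0.001 -0.    -0.003] F [ 0.7  -1.6   0.07] M [-0.04  0.02 -0.08] w 0.996805628343748 0.0
[ 0.50776943 -0.03224744  0.38563212] [-0.15946316  0.25038336 -0.95492391]
```

Call:
{"op": "servo_tool", "data": {"commands": [[[0,-22,-38,0,0,0,0],[0,-44,-76,0,0,0,0],[0,-66,-114,0,0,0,0],[0,-84,-152,0,0,0,0],[0,-84,-152,0,0,0,0]]]}}

```text
time_s: 2.35
tcp_pos: [0.5472, 0.1903, 0.2324]
ee_rot: [[0.54, -0.842, 0.001], [-0.842, -0.54, 0.0], [0.0, -0.001, -1.0]]
wrist_force: [-0.8, -0.4, -0.5]
gripper_width: 1.001
gripper_force: 0.0
```

```bash
python3 -c "
from h import *
c=cap('wrist','w1.png');print(proj(c,[.559,.203,.134]),proj(c,[.559,.203,.098]))
to([.559,.203,.234],212.8)"
```

```text
[239.99802625 205.19910923] [241.93098877 193.88101202]
t 2.4 tcp [0.5457 0.1883 0.2324] j [ 35.  17.  -6.  -0. -66.  -2.] yaw -147.4
shift [ -5.2 -19.1  -1.6] rot [ 0.001  0.    -0.003] F [ 0.12 -0.59 -0.75] M [-0.08  0.21 -0.03] w 1.0012292234810751 0.0
```

View pics/w1.png

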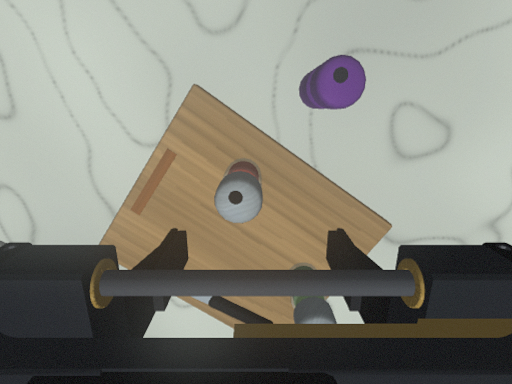

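The wrist view shows the paprika cap at about (238,201), radius about 23 px, with red contents behind it. The herb jar at (310,300) is clear of the path down.

```bash
python3 -c "
from h import *
c=cap('wrist');P=plane(c,238.5,201,.134);print(P)
to([P[0],P[1],.112],212.8)"
```

```text
[0.56061721 0.19819333 0.134     ]
t 2.45 tcp [0.545  0.187  0.2327] j [ 35.  17.  -7.  -0. -66.  -2.] yaw -147.5
shift [ -1.  -19.4 120.6] rot [ 0.002  0.    -0.005] F [-0.84 -0.29  0.75] M [-0.03  0.17  0.01] w 0.9986190767481818 0.0
```

Call:
{"op": "servo_tool", "data": {"commands": [[[0,0,-19,5,0,0,0],[0,-1,-19,40,0,0,0],[0,-1,-19,80,0,0,0],[0,-1,-19,112,0,0,0],[0,-1,-19,120,0,0,0]]]}}

```text
time_s: 2.95
tcp_pos: [0.5577, 0.195, 0.1102]
ee_rot: [[0.535, -0.845, -0.007], [-0.845, -0.535, -0.004], [-0.001, 0.008, -1.0]]
wrist_force: [0.4, 0.4, 0.1]
gripper_width: 0.999
gripper_force: 0.0
```

Call:
{"op": "servo_tool", "data": {"commands": [[[0.2,0,0,0,0,0,0],[0.35,0,0,0,0,0,0],[0.6,0,0,0,0,0,0],[0.8,0,0,0,0,0,0],[0.8,0,0,0,0,0,0]]]}}

```text
time_s: 3.45
tcp_pos: [0.561, 0.1979, 0.1147]
ee_rot: [[0.537, -0.843, 0.002], [-0.843, -0.537, 0.001], [-0.0, -0.002, -1.0]]
wrist_force: [-0.1, -1.2, -0.1]
gripper_width: 0.633
gripper_force: 0.0
```

```bash
python3 -c "
from h import *
to([.56,.198,.112],212.8);c=cap('wrist','w2.png')"
```

```text
t 3.45 tcp [0.561  0.1979 0.1147] j [ 35.  25. -13.   0. -52.  -3.] yaw -147.5
shift [-0.7  0.8  2.7] rot [-0.002  0.    -0.005] F [-0.1 -1.2 -0.1] M [0.04 0.12 0.02] w 0.6325666980471083 0.0
```

View pics/w2.png

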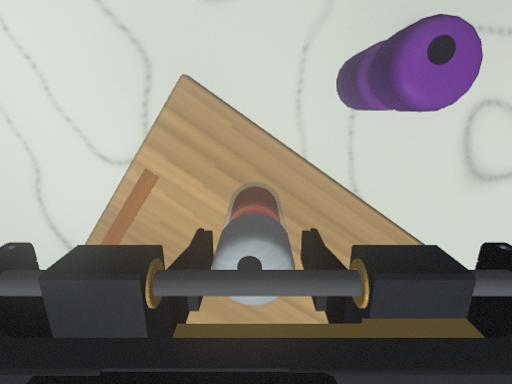

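The wrist view shows the cap centred between the fingers at about (253,262), still closing.

Call:
{"op": "servo_tool", "data": {"commands": [[[1,0,0,1,0,0,0],[1,0,0,1,0,0,0],[1,0,0,1,0,0,0],[1,0,0,1,0,0,0],[1,0,0,1,0,0,0]]]}}

```text
time_s: 4.0
tcp_pos: [0.5614, 0.198, 0.1137]
ee_rot: [[0.538, -0.843, 0.002], [-0.843, -0.538, 0.001], [0.001, -0.002, -1.0]]
wrist_force: [0.3, 0.8, 5.4]
gripper_width: 0.524
gripper_force: 29.9
```

```bash
python3 -c "
from h import *
to([.56,.198,.112],212.8)"
```

```text
t 4.0 tcp [0.5614 0.198  0.1137] j [ 35.  25. -13.   0. -51.  -3.] yaw -147.5
shift [-0.7  1.2  1.7] rot [-0.002 -0.001 -0.005] F [0.32 0.83 5.37] M [-0.    0.27  0.01] w 0.5241646698242971 29.884177597705275
```

Call:
{"op": "servo_tool", "data": {"commands": [[[1,0,0,-20,0,0,0],[1,4,16,-50,0,0,0],[1,13,52,-68,0,0,0],[1,23,94,-68,0,0,0],[1,33,136,-68,0,0,0]]]}}

```text
time_s: 4.5
tcp_pos: [0.4619, 0.0957, 0.1799]
ee_rot: [[0.537, -0.844, -0.001], [-0.844, -0.537, 0.0], [-0.001, 0.001, -1.0]]
wrist_force: [-0.3, -1.0, -2.1]
gripper_width: 0.52
gripper_force: 29.9
```

```bash
python3 -c "
from h import *
to([.42,.05,.18],212.8);to([.42,-.2,.18],212.8)"
```

```text
t 4.5 tcp [0.4619 0.0957 0.1799] j [ 31.  10. -25.  -0. -55.   1.] yaw -147.5
shift [16.1 59.9 -0. ] rot [ 0.001  0.001 -0.006] F [-0.32 -1.02 -2.15] M [-0.07  0.12  0.01] w 0.5202724531663588 29.922349490225315
t 4.5 tcp [0.4619 0.0957 0.1799] j [ 31.  10. -25.  -0. -55.   1.] yaw -147.5
shift [227.  194.1  -0. ] rot [ 0.001  0.001 -0.006] F [-0.32 -1.02 -2.15] M [-0.07  0.12  0.01] w 0.5202724531663588 29.922349490225315
```

Call:
{"op": "servo_tool", "data": {"commands": [[[1,10,38,0,0,0,-0.005],[1,30,66,0,0,0,-0.005],[1,66,88,0,0,0,-0.005],[1,102,112,0,0,0,-0.005],[1,138,136,0,0,0,-0.005]]]}}

```text
time_s: 5.0
tcp_pos: [0.4219, -0.094, 0.18]
ee_rot: [[0.542, -0.841, -0.001], [-0.841, -0.542, 0.001], [-0.001, 0.001, -1.0]]
wrist_force: [1.0, 2.0, -2.1]
gripper_width: 0.525
gripper_force: 29.9
```

```bash
python3 -c "
from h import *
to([.4503,-.2367,.18],212.76)"
```

```text
t 5.0 tcp [ 0.4219 -0.094   0.18  ] j [  9.   6. -30.  -0. -54.  24.] yaw -147.2
shift [ 1.353e+02  5.340e+01 -1.000e-01] rot [0.001 0.001 0.001] F [ 1.02  1.98 -2.08] M [ 0.01 -0.1   0.06] w 0.5246957834431354 29.918824051273987
```

Call:
{"op": "servo_tool", "data": {"commands": [[[1,25,35,0,0,0,0],[1,65,53,0,0,0,0],[1,105,53,0,0,0,0],[1,130,53,0,0,0,0],[1,135,53,0,0,0,0]]]}}

```text
time_s: 5.5
tcp_pos: [0.4514, -0.2366, 0.1789]
ee_rot: [[0.538, -0.843, -0.003], [-0.843, -0.538, 0.001], [-0.002, 0.002, -1.0]]
wrist_force: [0.5, 0.8, -2.0]
gripper_width: 0.518
gripper_force: 30.0
```

```bash
python3 m.py | tail -4; python3 -c "
from h import *
to([.4503,-.2367,.116],212.76)
c=cap('wrist','w3.png')"
```

```text
[ 0.56016215 -0.15971788  3.79094001] 217.20486305258694 [ 18.9  -3.4   0.1  -9.1 -13.5   4.   31.5 -15.  -37.   23.4]
home [ 0.50042626 -0.20506788]
lip [ 0.48893571 -0.23612172  0.094     ]
lip [ 0.47026538 -0.2069846   0.094     ]
t 5.55 tcp [ 0.4516 -0.236   0.1791] j [ -9.  14. -20.  -0. -56.  42.] yaw -147.4
shift [-0.1  1.4 63.1] rot [ 0.001  0.001 -0.002] F [ 0.44 -0.01 -1.46] M [-0.04  0.05  0.03] w 0.5238926546201289 29.951870699878782
```

View pics/w3.png

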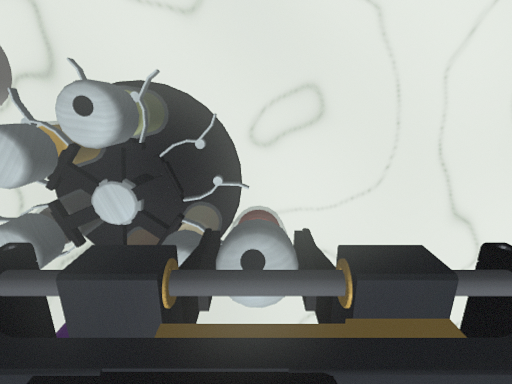

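The wrist view shows the knob at (115,203), clip beads at (200,144) and (218,181), lips at (215,115) and (248,185), and the jar in hand at (253,255). I'll compare these with the predicted positions.

```bash
python3 -c "
from h import *
c=cap('wrist');a=plane(c,115,203,.097);print(a)
for u,v in[(200,144),(218,181),(215,115),(248,185)]:print(plane(c,u,v,.094))
m=(plane(c,200,144,.094)+plane(c,218,181,.094))/2;d=m-a;print(m,np.degrees(np.arctan2(d[1],d[0]))%360,np.hypot(*d[:2]))
m=(plane(c,215,115,.094)+plane(c,248,185,.094))/2;d=m-a;print(m,np.degrees(np.arctan2(d[1],d[0]))%360,np.hypot(*d[:2]))
print(proj(c,[.5554,-.1691,.097]),np.array(c['R'])[0])
"
```

```text
[ 0.55639376 -0.17132134  0.097     ]
[ 0.51982127 -0.25392094  0.094     ]
[ 0.49168811 -0.23492709  0.094     ]
[ 0.52096886 -0.28027328  0.094     ]
[ 0.468352  -0.2456822  0.094    ]
[ 0.50575469 -0.24442401  0.094     ] 235.28920210129058 0.08892871063642667
[ 0.49466043 -0.26297774  0.094     ] 236.03855392018545 0.11050746229709049
[114.99216671 205.64771564] [-0.8421608  -0.53922514  0.00119972]
```

Call:
{"op": "servo_tool", "data": {"commands": [[[1,0,0,0,0,0,0],[1,0,0,0,0,0,0],[1,0,0,0,0,0,0],[1,0,0,0,0,0,0],[1,0,0,0,0,0,0]]]}}

```text
time_s: 6.15
tcp_pos: [0.4516, -0.2346, 0.1807]
ee_rot: [[0.542, -0.841, 0.0], [-0.841, -0.542, -0.0], [0.0, -0.0, -1.0]]
wrist_force: [0.2, 0.6, -3.3]
gripper_width: 0.521
gripper_force: 30.0
```

```bash
cat > clip.py <<'E'
from h import *
# bright leaf pixels on dark tray inside annulus around the axis at clip height
ax=np.array([.5560,-.1695])
c=cap('wrist');g=cv2.cvtColor(c['pixels'],cv2.COLOR_RGB2GRAY)
# polar dark/bright profile at radius .09, z=.094 (bead), print brightness vs angle
best=[]
for rad in(.090,):
    prof=[]
    for a in np.arange(205,275,1.):
        X=[ax[0]+rad*np.cos(np.radians(a)),ax[1]+rad*np.sin(np.radians(a)),.094];u,v=proj(c,X).round().astype(int)
        prof.append((a,int(g[max(v-1,0):v+2,max(u-1,0):u+2].mean())))
    print(prof)
cv2.imwrite('pics/now.png',c['pixels'][:,:,::-1])
E
python3 clip.py
```

```text
[(np.float64(205.0), 94), (np.float64(206.0), 93), (np.float64(207.0), 91), (np.float64(208.0), 87), (np.float64(209.0), 81), (np.float64(210.0), 77), (np.float64(211.0), 66), (np.float64(212.0), 64), (np.float64(213.0), 64), (np.float64(214.0), 63), (np.float64(215.0), 62), (np.float64(216.0), 62), (np.float64(217.0), 63), (np.float64(218.0), 63), (np.float64(219.0), 63), (np.float64(220.0), 63), (np.float64(221.0), 63), (np.float64(222.0), 63), (np.float64(223.0), 63), (np.float64(224.0), 63), (np.float64(225.0), 107), (np.float64(226.0), 168), (np.float64(227.0), 187), (np.float64(228.0), 191), (np.float64(229.0), 194), (np.float64(230.0), 182), (np.float64(231.0), 81), (np.float64(232.0), 61), (np.float64(233.0), 61), (np.float64(234.0), 61), (np.float64(235.0), 61), (np.float64(236.0), 61), (np.float64(237.0), 61), (np.float64(238.0), 61), (np.float64(239.0), 61), (np.float64(240.0), 61), (np.float64(241.0), 61), (np.float64(242.0), 60), (np.float64(243.0), 62), (np.float64(244.0), 61), (np.float64(245.0), 61), (np.float64(246.0), 60), (np.float64(247.0), 62), (np.float64(248.0), 138), (np.float64(249.0), 184), (np.float64(250.0), 185), (np.float64(251.0), 152), (np.float64(252.0), 153), (np.float64(253.0), 131), (np.float64(254.0), 87), (np.float64(255.0), 60), (np.float64(256.0), 61), (np.float64(257.0), 61), (np.float64(258.0), 62), (np.float64(259.0), 62), (np.float64(260.0), 63), (np.float64(261.0), 63), (np.float64(262.0), 63), (np.float64(263.0), 63), (np.float64(264.0), 63), (np.float64(265.0), 63), (np.float64(266.0), 63), (np.float64(267.0), 63), (np.float64(268.0), 64), (np.float64(269.0), 73), (np.float64(270.0), 85), (np.float64(271.0), 88), (np.float64(272.0), 90), (np.float64(273.0), 90), (np.float64(274.0), 91)]
```

```bash
cat > clip.py <<'E'
from h import *
ax=np.array([.5560,-.1695])
def ang(c,rad=.09):
    g=cv2.cvtColor(c['pixels'],cv2.COLOR_RGB2GRAY);A=np.arange(190,300,.5);P=[]
    for a in A:
        u,v=proj(c,[ax[0]+rad*np.cos(np.radians(a)),ax[1]+rad*np.sin(np.radians(a)),.094]).round().astype(int)
        P.append(g[max(v-1,0):v+2,max(u-1,0):u+2].mean() if 0<=u<512 and 0<=v<384 else 0)
    P=np.array(P);b=P>120;n,l=cv2.connectedComponents(b.astype('uint8')[None]);return[round(float((A[l[0]==i]).mean()),1) for i in range(1,n)]
if __name__=='__main__':
    c=cap('wrist');print('t',r.sense()['time_s'],'now',ang(c))
    cv2.imwrite('pics/now.png',c['pixels'][:,:,::-1])
E
python3 -c "
from clip import *
c=cap('wrist');print('t',r.sense()['time_s'],'now',ang(c))
c['pixels']=cv2.imread('pics/w3.png')[:,:,::-1].copy();print('w3 (5.55s)',ang(c))
c['pixels']=cv2.imread('pics/now.png')[:,:,::-1].copy();print('6.15s',ang(c))
t=cap('top');c=dict(t)
for f in('t1.png',):
  c['pixels']=cv2.imread('pics/'+f)[:,:,::-1].copy();print(f,ang(c))"
```

```text
t 6.25 now [227.8, 250.8, 285.5, 299.2]
w3 (5.55s) [225.5, 247.5, 285.5, 299.2]
6.15s [227.8, 250.8, 285.5, 299.0]
t1.png [266.8, 291.5, 294.8, 298.5]
```

```bash
python3 -c "
from h import *
t=cap('top')
for u,v in[(388,188),(400,213)]:print(plane(t,u,v,.02))
for u,v in[(410,178),(425,207)]:print(plane(t,u,v,.21))
to([.4896,-.2813,.18],239.3)"; python3 clip.py
```

```text
[ 0.62420622 -0.48863001  0.02      ]
[ 0.54181194 -0.52254265  0.02      ]
[ 0.62062926 -0.47659179  0.21      ]
[ 0.54065277 -0.51160073  0.21      ]
t 6.35 tcp [ 0.4516 -0.2349  0.1806] j [ -9.  14. -20.   0. -56.  42.] yaw -147.2
shift [59.6 -6.9  0.6] rot [-0.    -0.    -0.463] F [-0.47 -0.66 -1.38] M [-0.09  0.09 -0.  ] w 0.5216977166354183 29.952049653511494
t 6.4 now [228.0, 250.5, 285.2, 298.8]
```

Call:
{"op": "servo_tool", "data": {"commands": [[[1,14,0,0,0,0,-0.11],[1,28,-2,0,0,0,-0.22],[1,42,-4,0,0,0,-0.33],[1,56,-6,0,0,0,-0.44],[1,60,-7,0,0,0,-0.463]]]}}

```text
time_s: 6.9
tcp_pos: [0.4906, -0.2824, 0.1802]
ee_rot: [[0.86, -0.51, -0.0], [-0.51, -0.86, -0.0], [0.0, 0.0, -1.0]]
wrist_force: [-0.0, -0.7, -1.6]
gripper_width: 0.522
gripper_force: 30.0
```

```bash
python3 clip.py;  python3 -c "
from h import *
to([.4896,-.2813,.118],239.3)"
```

```text
t 6.95 now [243.8, 267.0, 299.2]
t 6.95 tcp [ 0.4907 -0.2823  0.1802] j [-14.  19. -12.   0. -59.  73.] yaw -120.7
shift [-1.4 -0.3 62.2] rot [ 0.    -0.    -0.001] F [ 0.14  0.22 -1.85] M [-0.11  0.02 -0.  ] w 0.5243572570263132 29.95963536668569
```

View pics/now.png

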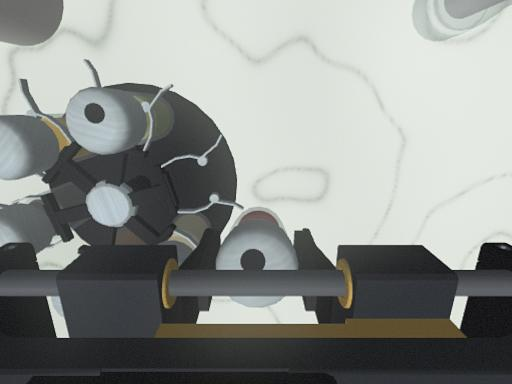

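The lower leaf touches the jar at about (240,205). The jar's body, at lip height, has been dragging the carousel round. I'll back out and re-approach from a larger radius.

Call:
{"op": "servo_tool", "data": {"commands": [[[1,0,28,0,0,0,0],[1,6,30,0,0,0,-0.08],[1,20,26,0,0,0,-0.16],[1,34,18,0,0,0,-0.24],[1,40,14,0,0,0,-0.281]]]}}

```text
time_s: 7.45
tcp_pos: [0.518, -0.3138, 0.1805]
ee_rot: [[0.968, -0.252, 0.001], [-0.252, -0.968, -0.0], [0.001, -0.0, -1.0]]
wrist_force: [0.8, 0.4, -2.5]
gripper_width: 0.519
gripper_force: 30.0
```

```bash
python3 clip.py;  python3 -c "
from h import *
to([.5182,-.3147,.117],255.4)
c=cap('wrist');print(plane(c,110,204,.097))"
```

```text
t 7.5 now [222.2, 244.0, 265.8, 268.8, 299.2]
t 7.5 tcp [ 0.5187 -0.3137  0.1803] j [-16.  23.  -7.  -0. -61.  91.] yaw -104.5
shift [-0.2  1.1 63.3] rot [-0.    -0.001  0.002] F [ 1.04 -0.95 -1.43] M [-0.16 -0.1  -0.03] w 0.5268199038824174 29.958216645754874
[ 0.55340821 -0.19089191  0.097     ]
```

View pics/now.png

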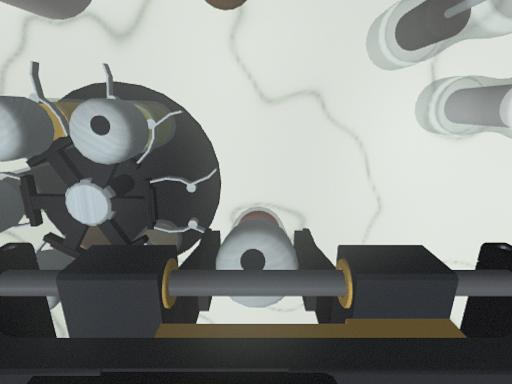

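The clip now faces the jar: beads at (192,188) and (193,224), lip at (215,172), knob at (88,203).

```bash
python3 -c "
from clip import *
c=cap('wrist');s=r.sense();R=np.array(s['ee_rot']);t=np.array(s['tcp_pos'])
for n,u,v,z in[('knob',88,203,.097),('b1',192,188,.094),('b2',193,224,.094)]:
  P=plane(c,u,v,z);print(n,P.round(4),'tool',(R.T@(P-t)*1e3).round(1))
b=(plane(c,192,188,.094)+plane(c,193,224,.094))/2;d=b[:2]-ax;print(b,np.degrees(np.arctan2(d[1],d[0]))%360,np.hypot(*d))
print('axis tool',(R.T@(np.r_[ax,.097]-t)*1e3).round(1), ang(c,.09),ang(c,.1))
"
```

```text
knob [ 0.5584 -0.1728  0.097 ] tool [   4.4 -146.5   83.3]
b1 [ 0.5477 -0.263   0.094 ] tool [ 17.  -56.7  86.3]
b2 [ 0.5157 -0.2532  0.094 ] tool [-16.4 -58.   86.3]
[ 0.53173181 -0.2581013   0.094     ] 254.6821839999855 0.09186476896959361
axis tool [   1.3 -149.2   83.3] [222.2, 244.0, 265.5, 268.8, 299.2] [201.0, 232.5, 236.0, 242.0, 268.2]
```

Call:
{"op": "servo_tool", "data": {"commands": [[[1,0,0,25,0,0,0],[1,0,0,50,0,0,0],[1,0,0,62,0,0,0],[1,0,0,64,0,0,0],[1,0,0,64,0,0,0]]]}}

```text
time_s: 8.1
tcp_pos: [0.5173, -0.3142, 0.117]
ee_rot: [[0.968, -0.252, 0.0], [-0.252, -0.968, -0.001], [0.0, 0.0, -1.0]]
wrist_force: [0.2, -0.9, -1.5]
gripper_width: 0.522
gripper_force: 30.0
```

Call:
{"op": "servo_tool", "data": {"commands": [[[1,0,-3,0,0,0,0],[1,0,-8,0,0,0,0],[1,0,-14,0,0,0,0],[1,0,-20,0,0,0,0],[1,0,-20,0,0,0,0]]]}}

```text
time_s: 8.6
tcp_pos: [0.5228, -0.2939, 0.117]
ee_rot: [[0.968, -0.251, 0.001], [-0.251, -0.968, -0.0], [0.001, 0.0, -1.0]]
wrist_force: [-0.5, -0.6, -2.0]
gripper_width: 0.523
gripper_force: 30.0
```

```bash
python3 clip.py;  cat >> h.py <<'E'
def st():
    s=r.sense();R=np.array(s['ee_rot']);ax=np.array([.5560,-.1695,.1155])
    print('t',round(s['time_s'],2),'axis in tool',(R.T@(ax-s['tcp_pos'])*1e3).round(1),'Ftool',(R.T@np.array(s['wrist_force'])).round(2),'M',(R.T@np.array(s['moment'])).round(2),'w',round(s['gripper_width'],3))
E
python3 -c "
from h import *
st()"
```

```text
t 8.65 now [265.0, 268.2, 299.0]
t 8.65 axis in tool [   1.1 -129.     1.3] Ftool [0.39 0.05 2.55] M [-0.08 -0.09  0.  ] w 0.522
```

View pics/now.png

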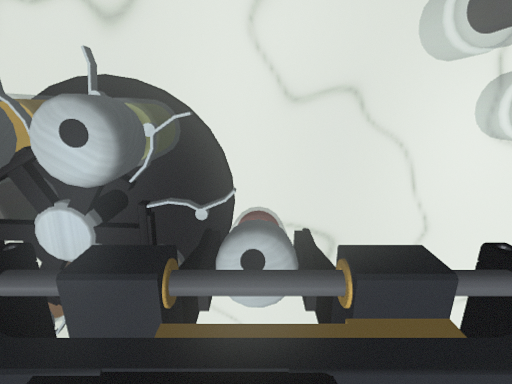

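The view shows the jar clear of the clip: upper leaf with its bead at (201,213) and lip tip at (235,190). The other leaf is hidden.

```bash
python3 -c "
from clip import *
c=cap('wrist');s=r.sense();R=np.array(s['ee_rot']);t=np.array(s['tcp_pos'])
for n,u,v,z in[('knob',65,233,.097),('bead',201,213,.094),('lip',235,190,.092)]:
  P=plane(c,u,v,z);print(n,P.round(4),'tool',(R.T@(P-t)*1e3).round(1))
"
```

```text
knob [ 0.5585 -0.1737  0.097 ] tool [   4.6 -125.9   19.7]
bead [ 0.5485 -0.2627  0.094 ] tool [ 17.4 -37.2  22.7]
lip [ 0.5574 -0.288   0.092 ] tool [ 32.3 -15.   24.7]
```

Call:
{"op": "servo_tool", "data": {"commands": [[[1,1,-4,0,0,0,0],[1,2,-9,1,0,0,0],[1,2,-14,1,0,0,0],[1,2,-19,1,0,0,0],[1,2,-22,1,0,0,0]]]}}

```text
time_s: 9.2
tcp_pos: [0.5296, -0.2745, 0.116]
ee_rot: [[0.968, -0.251, -0.001], [-0.251, -0.968, -0.002], [-0.0, 0.002, -1.0]]
wrist_force: [-2.5, -7.1, -0.7]
gripper_width: 0.517
gripper_force: 30.0
```

```bash
python3 -c "
from h import *
st()"
```

```text
t 9.2 axis in tool [  -0.8 -108.2    0.3] Ftool [-0.61  7.46  0.68] M [-2.57 -0.13 -0.09] w 0.517
```

Call:
{"op": "servo_tool", "data": {"commands": [[[1,0,0,0,0,0,0],[1,0,0,0,0,0,0],[1,0,0,0,0,0,0],[1,0,0,0,0,0,0],[1,0,0,0,0,0,0]]]}}

```text
time_s: 9.7
tcp_pos: [0.5295, -0.2744, 0.1159]
ee_rot: [[0.968, -0.252, -0.0], [-0.252, -0.968, -0.001], [0.0, 0.001, -1.0]]
wrist_force: [-2.2, -4.7, -0.2]
gripper_width: 0.52
gripper_force: 30.0
```

```bash
python3 -c "
from h import *
st();c=cap('wrist');cv2.imwrite('pics/w5.png',c['pixels'][:,:,::-1]);st()"
```

```text
t 9.7 axis in tool [  -0.8 -108.2    0.3] Ftool [-0.97  5.15  0.19] M [-1.72 -0.18 -0.06] w 0.52
t 9.75 axis in tool [  -0.8 -108.2    0.4] Ftool [0.06 5.08 0.2 ] M [-1.66 -0.17 -0.05] w 0.519
```

Call:
{"op": "servo_tool", "data": {"commands": [[[1,0,-1,0,0,0,0],[1,0,-2,0,0,0,0],[1,0,-3,0,0,0,0],[1,0,-4,0,0,0,0],[1,0,-5,0,0,0,0]]]}}

```text
time_s: 10.25
tcp_pos: [0.5298, -0.2713, 0.116]
ee_rot: [[0.968, -0.251, -0.003], [-0.251, -0.968, -0.003], [-0.002, 0.004, -1.0]]
wrist_force: [-3.9, -12.1, -0.2]
gripper_width: 0.522
gripper_force: 30.1
```

```bash
python3 -c "
from h import *
st();to([0,0,0],255.5)"
```

```text
t 10.25 axis in tool [-2.000e-01 -1.051e+02  1.000e-01] Ftool [-0.76 12.71  0.27] M [-4.2  -0.29 -0.18] w 0.522
t 10.25 tcp [ 0.5298 -0.2713  0.116 ] j [-11.  25. -13.   0. -52.  87.] yaw -104.6
shift [-580.8 -129.9  116.5] rot [ 0.004  0.002 -0.001] F [ -3.94 -12.11  -0.22] M [-3.99  1.34  0.19] w 0.5221711979641247 30.065473336726427
```

Call:
{"op": "servo_tool", "data": {"commands": [[[1,0,0,0,0,0,0],[1,0,-0.5,0,0,0,0],[1,0,-1,0,0,0,0],[1,0,-1.5,0,0,0,0],[1,0,-2,0,0,0,0]]]}}

```text
time_s: 10.75
tcp_pos: [0.5298, -0.27, 0.116]
ee_rot: [[0.968, -0.251, -0.004], [-0.251, -0.968, -0.004], [-0.003, 0.005, -1.0]]
wrist_force: [-4.8, -13.6, -1.3]
gripper_width: 0.519
gripper_force: 30.1
```

```bash
python3 -c "
from h import *
st();c=cap('wrist');k=c['pixels'];cv2.imwrite('pics/w6.png',np.clip(cv2.resize(k[150:330,90:330],None,fx=3.3,fy=3.3,interpolation=3)*1.3,0,255).astype('uint8')[:,:,::-1]);print(proj(c,[.556,-.1695,.097]))"
```

```text
t 10.75 axis in tool [ 1.000e-01 -1.039e+02 -0.000e+00] Ftool [-1.26 14.33  1.36] M [-4.92 -0.35 -0.16] w 0.519
[ 98.30466308 239.98292694]
```

View pics/w6.png

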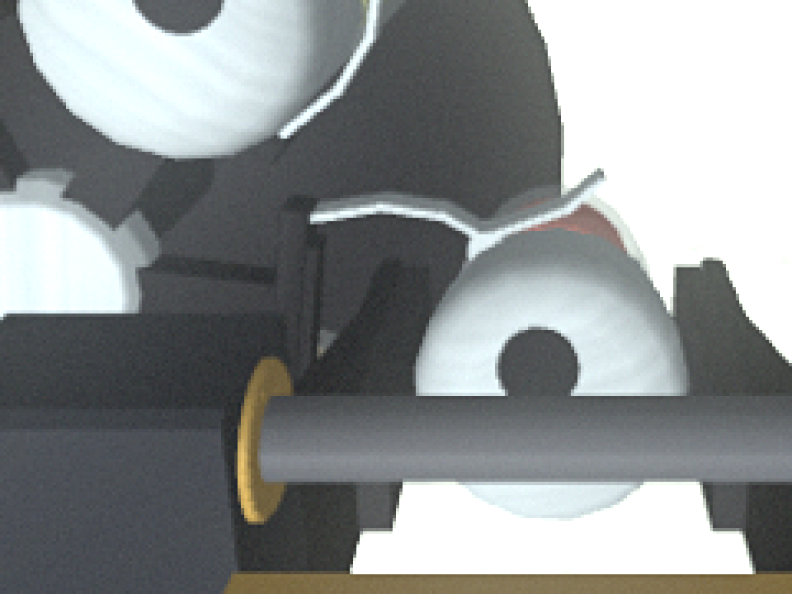

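The close view shows the leaf above the red body and under the cap, its bead at about (237,221) in the full picture. The neck is therefore at the right height and already in the wedge. The back plate's edge is at about (187,225).

```bash
python3 -c "
from h import *
c=cap('wrist');s=r.sense();R=np.array(s['ee_rot']);t=np.array(s['tcp_pos'])
f=lambda u,v,z:print(u,v,z,(R.T@(plane(c,u,v,z)-t)*1e3).round(1))
f(237,221,.094)
for z in(.09,.1,.11):f(187,222,z);f(178,216,z)
f(184,214,.094)
"
```

```text
237 221 0.094 [ 12.  -13.7  21.9]
187 222 0.09 [  9.8 -47.2  25.7]
178 216 0.09 [ 14.1 -52.9  25.7]
187 222 0.1 [ 13.9 -44.6  15.7]
178 216 0.1 [ 17.9 -49.9  15.7]
187 222 0.11 [ 18.  -42.    5.7]
178 216 0.11 [ 21.8 -47.    5.7]
184 214 0.094 [ 17.  -47.7  21.7]
```

Call:
{"op": "servo_tool", "data": {"commands": [[[1,0,-0.4,0,0,0,0],[1,0,-0.8,0,0,0,0],[1,0,-1.2,0,0,0,0],[1,0,-1.6,0,0,0,0],[1,0,-2,0,0,0,0]]]}}

```text
time_s: 11.35
tcp_pos: [0.5297, -0.2687, 0.116]
ee_rot: [[0.968, -0.251, -0.005], [-0.251, -0.968, -0.005], [-0.004, 0.006, -1.0]]
wrist_force: [-5.9, -16.4, -0.2]
gripper_width: 0.52
gripper_force: 30.1
```

```bash
python3 -c "
from h import *
st()"
```

```text
t 11.35 axis in tool [ 5.000e-01 -1.027e+02 -1.000e-01] Ftool [-1.57 17.36  0.27] M [-5.73 -0.45 -0.22] w 0.52
```

Call:
{"op": "servo_tool", "data": {"commands": [[[1,0,-0.4,0,0,0,0],[1,0,-0.8,0,0,0,0],[1,0,-1.2,0,0,0,0],[1,0,-1.6,0,0,0,0],[1,0,-2,0,0,0,0]]]}}

```text
time_s: 11.85
tcp_pos: [0.5297, -0.2674, 0.1159]
ee_rot: [[0.968, -0.251, -0.006], [-0.251, -0.968, -0.005], [-0.005, 0.007, -1.0]]
wrist_force: [-7.0, -17.5, -0.2]
gripper_width: 0.519
gripper_force: 30.1
```

```bash
python3 -c "
from clip import *
st()
c=cap('wrist');s=r.sense();R=np.array(s['ee_rot']);t=np.array(s['tcp_pos'])
o=cv2.imread('pics/w6.png')
k=np.clip(cv2.resize(c['pixels'][150:330,90:330],None,fx=3.3,fy=3.3,interpolation=3)*1.3,0,255).astype('uint8')[:,:,::-1]
# shift of leaf (template lip+leaf) and of jar between pictures
for n,(x0,y0,x1,y1) in {'leaf':(320,185,480,250),'lip':(560,160,620,215),'plate':(270,190,330,290)}.items():
  T=o[y0:y1,x0:x1];q=cv2.matchTemplate(k.copy(),T,cv2.TM_CCOEFF_NORMED);_,m,_,l=cv2.minMaxLoc(q);print(n,m,(l[0]-x0)/3.3,(l[1]-y0)/3.3)
"
```

```text
t 11.85 axis in tool [   0.9 -101.4   -0.3] Ftool [-2.35 18.71  0.33] M [-6.46 -0.57 -0.15] w 0.519
leaf 0.9670521020889282 2.121212121212121 -0.9090909090909092
lip 0.8714251518249512 2.7272727272727275 -0.9090909090909092
plate 0.9519497156143188 2.121212121212121 -0.30303030303030304
```

Call:
{"op": "servo_tool", "data": {"commands": [[[1,0,-0.4,0,0,0,0],[1,0.2,-0.8,0,0,0,0],[1,0.3,-1.2,0,0,0,0],[1,0.4,-1.6,0,0,0,0],[1,0.5,-2,0,0,0,0]]]}}

```text
time_s: 12.4
tcp_pos: [0.5298, -0.2662, 0.116]
ee_rot: [[0.968, -0.251, -0.008], [-0.251, -0.968, -0.006], [-0.006, 0.008, -1.0]]
wrist_force: [-8.4, -21.4, -0.3]
gripper_width: 0.523
gripper_force: 30.2
```

```bash
cat > prog.py <<'E'
from h import *
st()
c=cap('wrist');o=cv2.imread('pics/w6.png')
k=np.clip(cv2.resize(c['pixels'][150:330,90:330],None,fx=3.3,fy=3.3,interpolation=3)*1.3,0,255).astype('uint8')[:,:,::-1].copy()
for n,(x0,y0,x1,y1) in {'leaf':(320,185,480,250),'lip':(560,160,620,215),'plate':(270,190,330,290)}.items():
  T=o[y0:y1,x0:x1];q=cv2.matchTemplate(k,T,cv2.TM_CCOEFF_NORMED);_,m,_,l=cv2.minMaxLoc(q);print(n,round(m,2),'px',round((l[0]-x0)/3.3,1),round((l[1]-y0)/3.3,1))
E
python3 prog.py
```

```text
t 12.4 axis in tool [   1.  -100.2   -0.3] Ftool [-2.71 22.81  0.54] M [-7.42 -0.8  -0.3 ] w 0.523
leaf 0.99 px 3.9 -0.9
lip 0.86 px 3.9 -1.2
plate 0.97 px 3.9 -0.9
```

```bash
python3 -c "
from prog import *
cv2.imwrite('pics/w7.png',k)
for n,(x0,y0,x1,y1) in {'capdot':(480,310,600,395),'capL':(400,250,470,390),'capR':(640,290,700,390),'red':(570,200,660,280),'beadlip':(450,165,620,250)}.items():
  T=o[y0:y1,x0:x1];q=cv2.matchTemplate(k,T,cv2.TM_CCOEFF_NORMED);_,m,_,l=cv2.minMaxLoc(q);print(n,round(m,2),'px',round((l[0]-x0)/3.3,1),round((l[1]-y0)/3.3,1))
"
```

```text
t 12.45 axis in tool [   1.1 -100.2   -0.4] Ftool [-3.63 22.11  0.93] M [-7.29 -0.84 -0.28] w 0.52
leaf 0.99 px 3.9 -0.9
lip 0.86 px 3.9 -1.2
plate 0.97 px 3.9 -0.9
capdot 0.99 px 0.0 0.0
capL 1.0 px 0.0 0.3
capR 0.99 px 0.0 -0.3
red 0.99 px 0.9 0.0
beadlip 0.94 px 3.9 -1.2
```

```bash
python3 -c "
from h import *
cr=lambda im:np.clip(cv2.resize(im[150:330,90:330],None,fx=3.3,fy=3.3,interpolation=3)*1.3,0,255).astype('uint8').copy()
o=cv2.imread('pics/w6.png');I={'w5':cr(cv2.imread('pics/w5.png')),'w7':cv2.imread('pics/w7.png')}
for N,k in I.items():
 for n,(x0,y0,x1,y1) in {'plate':(275,190,325,240),'root':(305,190,380,230),'mid':(380,190,450,230),'bead':(440,195,500,245),'lip':(575,165,615,205),'knob':(90,170,165,280),'nbrleaf':(275,70,390,140)}.items():
  T=o[y0:y1,x0:x1];q=cv2.matchTemplate(k,T,cv2.TM_CCOEFF_NORMED);_,m,_,l=cv2.minMaxLoc(q);print(N,n,round(m,2),'px',round((l[0]-x0)/3.3,1),round((l[1]-y0)/3.3,1))
"
```

```text
w5 plate 0.97 px -3.9 0.9
w5 root 0.97 px -4.2 0.9
w5 mid 0.99 px -3.9 0.9
w5 bead 0.98 px -3.9 0.9
w5 lip 0.83 px -3.9 0.9
w5 knob 1.0 px -6.1 0.9
w5 nbrleaf 0.96 px -7.9 0.9
w7 plate 0.96 px 3.9 -0.9
w7 root 0.98 px 3.9 -0.9
w7 mid 0.99 px 3.9 -0.9
w7 bead 0.97 px 3.9 -1.2
w7 lip 0.92 px 3.9 -1.8
w7 knob 1.0 px 5.2 -0.9
w7 nbrleaf 0.97 px 7.0 -0.9
```

Call:
{"op": "servo_tool", "data": {"commands": [[[1,0,0,0,0,0,0],[1,0,0,0,0,0,0],[1,0,0,0,0,0,0],[1,0,0,0,0,0,0],[1,0,0,0,0,0,0]]]}}

```text
time_s: 13.0
tcp_pos: [0.5298, -0.2662, 0.1159]
ee_rot: [[0.968, -0.251, -0.008], [-0.251, -0.968, -0.006], [-0.006, 0.008, -1.0]]
wrist_force: [-8.0, -20.2, -0.3]
gripper_width: 0.52
gripper_force: 30.2
```

Run:
```python
from h import *
st()
c=cap('wrist');st()
cr=lambda im:cv2.cvtColor(cv2.resize(im[150:330,90:330],None,fx=3.3,fy=3.3,interpolation=3),cv2.COLOR_BGR2GRAY)
g7=cr(c['pixels'][:,:,::-1].copy());g5=cr(cv2.imread('pics/w5.png'))
# leaf ridge: brightest row per column (crop coords), relative to root column of the plate
for n,g,dx in(('w5',g5,-13),('now',g7,13)):
    print(n,[(x,int(np.argmax(g[150:275,x+dx]))+150,int(g[150:275,x+dx].max())) for x in range(320,600,20)])
```

```text
t 13.0 axis in tool [   1.1 -100.2   -0.4] Ftool [-2.61 21.57  0.45] M [-7.26 -0.86 -0.26] w 0.52
t 13.05 axis in tool [   1.1 -100.2   -0.4] Ftool [-2.550e+00  2.114e+01  2.000e-02] M [-7.26 -0.89 -0.24] w 0.518
w5 [(320, 218, 201), (340, 215, 199), (360, 212, 195), (380, 208, 198), (400, 212, 196), (420, 215, 193), (440, 218, 192), (460, 228, 191), (480, 238, 188), (500, 235, 190), (520, 228, 192), (540, 222, 193), (560, 215, 188), (580, 178, 229)]
now [(320, 215, 183), (340, 212, 180), (360, 208, 177), (380, 202, 176), (400, 205, 195), (420, 208, 192), (440, 212, 191), (460, 222, 188), (480, 238, 189), (500, 228, 190), (520, 222, 185), (540, 215, 178), (560, 205, 184), (580, 162, 228)]
```

Call:
{"op": "servo_tool", "data": {"commands": [[[1,0,-0.2,0,0,0,0.06],[1,0,-0.5,0,0,0,-0.04],[1,0,-0.8,0,0,0,0.06],[1,0,-1.0,0,0,0,-0.04],[1,0,-1.2,0,0,0,0]]]}}

```text
time_s: 13.55
tcp_pos: [0.5315, -0.2627, 0.1155]
ee_rot: [[0.968, -0.251, -0.005], [-0.251, -0.968, -0.003], [-0.004, 0.004, -1.0]]
wrist_force: [-5.3, -12.4, -0.5]
gripper_width: 0.518
gripper_force: 30.0
```

```bash
cat > leaf.py <<'E'
from h import *
st();c=cap('wrist');st()
im=c['pixels'][:,:,::-1].copy();g=cv2.cvtColor(cv2.resize(im[150:330,90:330],None,fx=3.3,fy=3.3,interpolation=3),cv2.COLOR_BGR2GRAY)
o=cv2.imread('pics/w6.png');k=np.clip(cv2.resize(im[150:330,90:330],None,fx=3.3,fy=3.3,interpolation=3)*1.3,0,255).astype('uint8')
P={}
for n,(x0,y0,x1,y1) in {'plate':(275,190,325,240),'knob':(90,170,165,280)}.items():
  q=cv2.matchTemplate(k,o[y0:y1,x0:x1],cv2.TM_CCOEFF_NORMED);_,m,_,l=cv2.minMaxLoc(q);P[n]=(l[0]-x0,l[1]-y0);print(n,round(m,2),'mm',round(P[n][0]/4.65,2),round(P[n][1]/4.65,2))
dx=P['plate'][0]
print('clip give since w6 mm',round((P['knob'][0]-dx)/4.65,2),[(x,int(np.argmax(g[150:275,x+dx]))+150) for x in range(320,581,20)])
E
python3 leaf.py
```

```text
t 13.55 axis in tool [  0.3 -96.4  -0.4] Ftool [-1.97 13.33  0.59] M [-4.38 -0.52 -0.24] w 0.518
t 13.6 axis in tool [  0.1 -96.3  -0.4] Ftool [-1.81 12.41  0.57] M [-4.34 -0.47 -0.11] w 0.526
plate 0.96 mm 7.1 -2.15
knob 0.99 mm 7.31 -0.65
clip give since w6 mm 0.22 [(320, 205), (340, 202), (360, 195), (380, 192), (400, 192), (420, 195), (440, 195), (460, 205), (480, 225), (500, 212), (520, 202), (540, 195), (560, 150), (580, 150)]
```

Turning the jar slightly while pressing broke the friction: force down to 12 N and the neck moved in. I'll continue the same way.

Call:
{"op": "servo_tool", "data": {"commands": [[[1,0,-0.5,0,0,0,0.06],[1,0,-1,0,0,0,-0.04],[1,0,-1.5,0,0,0,0.06],[1,0,-2,0,0,0,-0.04],[1,0,-2.5,0,0,0,0.05]]]}}

```text
time_s: 14.1
tcp_pos: [0.5333, -0.2586, 0.1154]
ee_rot: [[0.954, -0.301, -0.002], [-0.301, -0.954, -0.001], [-0.002, 0.001, -1.0]]
wrist_force: [-3.2, -5.3, -1.6]
gripper_width: 0.52
gripper_force: 29.9
```

```bash
python3 leaf.py
```

```text
t 14.1 axis in tool [ -5.2 -91.8  -0.2] Ftool [-1.47  6.03  1.56] M [-2.1  -0.22 -0.12] w 0.52
t 14.15 axis in tool [ -5.7 -91.5  -0.2] Ftool [0.59 4.82 1.63] M [-1.66 -0.03  0.06] w 0.524
plate 0.97 mm 12.9 0.0
knob 0.99 mm 12.26 3.66
clip give since w6 mm -0.65 [(320, 215), (340, 208), (360, 202), (380, 195), (400, 195), (420, 195), (440, 195), (460, 202), (480, 212), (500, 215), (520, 195), (540, 182), (560, 150), (580, 169)]
```

Call:
{"op": "servo_tool", "data": {"commands": [[[1,0,-0.6,0,0,0,-0.1],[1,-0.1,-1.2,0,0,0,0],[1,-0.1,-1.8,0,0,0,-0.1],[1,-0.2,-2.4,0,0,0,-0.02],[1,-0.2,-3,0,0,0,-0.06]]]}}

```text
time_s: 14.65
tcp_pos: [0.5368, -0.252, 0.1154]
ee_rot: [[0.97, -0.244, 0.004], [-0.244, -0.97, 0.004], [0.003, -0.005, -1.0]]
wrist_force: [3.1, 10.1, -0.3]
gripper_width: 0.525
gripper_force: 29.8
```

```bash
python3 leaf.py
```

```text
t 14.65 axis in tool [ -1.4 -84.7   0.3] Ftool [  0.53 -10.57   0.37] M [2.75 0.14 0.11] w 0.525
t 14.7 axis in tool [ -1.2 -84.5   0.3] Ftool [ 0.31 -8.61  0.05] M [2.65 0.1  0.14] w 0.527
plate 0.97 mm 25.59 -0.65
knob 0.99 mm 20.65 0.65
clip give since w6 mm -4.95 [(320, 212), (340, 208), (360, 202), (380, 198), (400, 202), (420, 202), (440, 205), (460, 212), (480, 225), (500, 218), (520, 188), (540, 179), (560, 172), (580, 192)]
```

Call:
{"op": "servo_tool", "data": {"commands": [[[1,0,-1.5,0,0,0,0],[1,0,-3,0,0,0,0],[1,0,-4.5,0,0,0,0],[1,0,-6,0,0,0,0],[1,0,-7,0,0,0,0]]]}}

```text
time_s: 15.2
tcp_pos: [0.5371, -0.2476, 0.1154]
ee_rot: [[0.97, -0.242, 0.0], [-0.242, -0.97, 0.0], [0.0, -0.001, -1.0]]
wrist_force: [2.0, 3.5, -1.9]
gripper_width: 0.524
gripper_force: 29.8
```

```bash
python3 leaf.py
```

```text
t 15.2 axis in tool [ -0.5 -80.4  -0.1] Ftool [ 1.06 -3.84  1.9 ] M [1.09 0.42 0.03] w 0.524
t 15.25 axis in tool [ -0.5 -80.4  -0.1] Ftool [ 1.79 -5.17  2.24] M [ 1.6   0.41 -0.05] w 0.523
plate 0.96 mm 29.03 -0.86
knob 0.99 mm 25.38 0.0
clip give since w6 mm -3.66 [(320, 212), (340, 208), (360, 205), (380, 202), (400, 205), (420, 205), (440, 208), (460, 218), (480, 228), (500, 228), (520, 155), (540, 165), (560, 181), (580, 169)]
```

Call:
{"op": "servo_tool", "data": {"commands": [[[1,0,-1,0,0,0,0],[1,0,-2,0,0,0,0],[1,0,-3,0,0,0,0],[1,0,-4,0,0,0,0],[1,0,-4,0,0,0,0]]]}}

```text
time_s: 15.75
tcp_pos: [0.5372, -0.2447, 0.1154]
ee_rot: [[0.97, -0.243, -0.001], [-0.243, -0.97, -0.0], [-0.001, 0.001, -1.0]]
wrist_force: [-0.5, -0.9, -3.1]
gripper_width: 0.522
gripper_force: 29.8
```

```bash
python3 leaf.py
```

```text
t 15.75 axis in tool [ -0.  -77.6  -0.1] Ftool [-0.25  0.96  3.15] M [-0.3   0.26 -0.03] w 0.522
t 15.8 axis in tool [ -0.1 -77.5  -0.1] Ftool [0.5  0.74 3.16] M [-0.37  0.21 -0.03] w 0.522
plate 0.94 mm 31.4 -0.86
knob 0.99 mm 28.39 -0.22
clip give since w6 mm -3.01 [(320, 212), (340, 208), (360, 208), (380, 205), (400, 205), (420, 212), (440, 215), (460, 224), (480, 241), (500, 244), (520, 150), (540, 228), (560, 162), (580, 175)]
```

Call:
{"op": "servo_tool", "data": {"commands": [[[1,0,-1,0,0,0,0],[1,0,-2,0,0,0,0],[1,0,-3,0,0,0,0],[1,0,-3,0,0,0,0],[1,0,-3,0,0,0,0]]]}}

```text
time_s: 16.3
tcp_pos: [0.5379, -0.242, 0.1155]
ee_rot: [[0.97, -0.242, -0.001], [-0.242, -0.97, -0.001], [-0.001, 0.001, -1.0]]
wrist_force: [-0.9, -5.6, -3.0]
gripper_width: 0.526
gripper_force: 29.9
```

```bash
python3 leaf.py
```

```text
t 16.3 axis in tool [ -0.  -74.7  -0.1] Ftool [0.5  5.63 3.04] M [-1.71  0.07 -0.  ] w 0.526
t 16.35 axis in tool [ -0.1 -74.8  -0.1] Ftool [0.89 5.27 3.64] M [-1.65  0.05  0.03] w 0.523
plate 0.92 mm 33.33 -0.86
knob 0.99 mm 31.18 -0.22
clip give since w6 mm -2.15 [(320, 212), (340, 208), (360, 205), (380, 202), (400, 205), (420, 212), (440, 215), (460, 225), (480, 235), (500, 264), (520, 150), (540, 198), (560, 192), (580, 175)]
```

Call:
{"op": "servo_tool", "data": {"commands": [[[1,0,-1,0,0,0,0.03],[1,0,-2,0,0,0,-0.03],[1,0,-3,0,0,0,0.03],[1,0,-3,0,0,0,0],[1,0,-3,0,0,0,0]]]}}

```text
time_s: 16.85
tcp_pos: [0.5379, -0.2406, 0.1155]
ee_rot: [[0.97, -0.242, -0.003], [-0.242, -0.97, -0.003], [-0.002, 0.003, -1.0]]
wrist_force: [-3.4, -10.4, -3.3]
gripper_width: 0.522
gripper_force: 29.9
```

```bash
python3 leaf.py
```

```text
t 16.85 axis in tool [  0.4 -73.3  -0.3] Ftool [-0.76 10.85  3.37] M [-3.41  0.04 -0.08] w 0.522
t 16.9 axis in tool [  0.4 -73.4  -0.3] Ftool [ 0.05 10.74  3.37] M [-3.41  0.04 -0.02] w 0.522
plate 0.91 mm 33.98 -0.86
knob 0.99 mm 32.69 -0.65
clip give since w6 mm -1.29 [(320, 212), (340, 208), (360, 208), (380, 205), (400, 208), (420, 212), (440, 215), (460, 225), (480, 238), (500, 268), (520, 162), (540, 185), (560, 192), (580, 179)]
```

Pressing now meets the hard stop (about 5 N/mm), so the jar is home. Next I unload, then pull out slowly.

Call:
{"op": "servo_tool", "data": {"commands": [[[1,0,1,0,0,0,0],[1,0,2,0,0,0,0],[1,0,3,0,0,0,0],[1,0,4,0,0,0,0],[1,0,5,0,0,0,0]]]}}

```text
time_s: 17.4
tcp_pos: [0.5376, -0.2428, 0.1154]
ee_rot: [[0.97, -0.243, -0.001], [-0.243, -0.97, 0.001], [-0.001, -0.001, -1.0]]
wrist_force: [-1.4, 0.1, -1.4]
gripper_width: 0.524
gripper_force: 29.7
```

```bash
python3 leaf.py|grep -v plate
```

```text
t 17.4 axis in tool [  0.1 -75.6  -0. ] Ftool [-1.42  0.25  1.35] M [ 0.08 -0.51 -0.03] w 0.524
t 17.45 axis in tool [ -0.1 -75.6  -0. ] Ftool [-1.43  0.34  2.82] M [-0.28 -0.47 -0.06] w 0.524
knob 0.99 mm 30.54 -0.65
clip give since w6 mm -2.8 [(320, 212), (340, 212), (360, 208), (380, 205), (400, 208), (420, 212), (440, 215), (460, 228), (480, 238), (500, 268), (520, 198), (540, 152), (560, 195), (580, 178)]
```

Call:
{"op": "servo_tool", "data": {"commands": [[[1,0,0.5,0,0,0,0],[1,0,1,0,0,0,0],[1,0,1.5,0,0,0,0],[1,0,2,0,0,0,0],[1,0,2.5,0,0,0,0]]]}}

```text
time_s: 17.95
tcp_pos: [0.5378, -0.2453, 0.1154]
ee_rot: [[0.97, -0.242, 0.001], [-0.242, -0.97, 0.001], [0.001, -0.001, -1.0]]
wrist_force: [0.4, 3.0, -2.1]
gripper_width: 0.526
gripper_force: 29.7
```

```bash
python3 leaf.py|grep -v plate
```

```text
t 17.95 axis in tool [ -0.7 -77.9   0. ] Ftool [-0.31 -2.98  2.15] M [ 1.09 -0.23 -0.07] w 0.526
t 18.0 axis in tool [ -0.7 -78.    0. ] Ftool [-0.57 -3.48  2.15] M [ 1.13 -0.2   0.05] w 0.521
knob 0.99 mm 27.74 0.0
clip give since w6 mm -3.44 [(320, 215), (340, 212), (360, 208), (380, 205), (400, 208), (420, 212), (440, 215), (460, 225), (480, 238), (500, 247), (520, 152), (540, 198), (560, 192), (580, 179)]
```

Call:
{"op": "servo_tool", "data": {"commands": [[[1,0,0.3,0,0,0,0],[1,0,0.6,0,0,0,0],[1,0,0.9,0,0,0,0],[1,0,1.2,0,0,0,0],[1,0,1.5,0,0,0,0]]]}}

```text
time_s: 18.5
tcp_pos: [0.5374, -0.2466, 0.1155]
ee_rot: [[0.97, -0.243, 0.001], [-0.243, -0.97, 0.001], [0.0, -0.001, -1.0]]
wrist_force: [0.8, 6.0, -2.6]
gripper_width: 0.52
gripper_force: 29.7
```

```bash
python3 leaf.py|grep -v plate
```

```text
t 18.5 axis in tool [ -0.6 -79.3   0. ] Ftool [-0.7  -5.99  2.59] M [ 2.05 -0.13  0.02] w 0.52
t 18.55 axis in tool [ -0.6 -79.3   0. ] Ftool [-0.86 -5.59  2.23] M [ 1.89 -0.1   0.04] w 0.523
knob 0.99 mm 26.24 0.0
clip give since w6 mm -4.3 [(320, 215), (340, 212), (360, 208), (380, 205), (400, 208), (420, 212), (440, 215), (460, 225), (480, 238), (500, 234), (520, 168), (540, 195), (560, 188), (580, 175)]
```

Call:
{"op": "servo_tool", "data": {"commands": [[[1,0,0.3,0,0,0,0],[1,0,0.6,0,0,0,0],[1,0,0.9,0,0,0,0],[1,0,1.2,0,0,0,0],[1,0,1.5,0,0,0,0]]]}}

```text
time_s: 19.05
tcp_pos: [0.5373, -0.2476, 0.1155]
ee_rot: [[0.97, -0.243, 0.001], [-0.243, -0.97, 0.001], [0.001, -0.002, -1.0]]
wrist_force: [2.0, 7.6, -2.6]
gripper_width: 0.521
gripper_force: 29.7
```

```bash
python3 leaf.py|grep -v plate
```

```text
t 19.05 axis in tool [ -0.8 -80.3   0.1] Ftool [ 0.12 -7.87  2.66] M [ 2.58 -0.09  0.02] w 0.521
t 19.1 axis in tool [ -0.8 -80.3   0.1] Ftool [-0.32 -7.48  3.14] M [ 2.54 -0.04  0.03] w 0.52
knob 0.99 mm 25.59 0.22
clip give since w6 mm -4.3 [(320, 215), (340, 212), (360, 208), (380, 205), (400, 208), (420, 208), (440, 212), (460, 222), (480, 235), (500, 235), (520, 198), (540, 225), (560, 185), (580, 168)]
```

Call:
{"op": "servo_tool", "data": {"commands": [[[1,0,0.3,0,0,0,0],[1,0,0.6,0,0,0,0],[1,0,0.8,0,0,0,0],[1,0,0.8,0,0,0,0],[1,0,0.8,0,0,0,0]]]}}

```text
time_s: 19.6
tcp_pos: [0.5373, -0.2481, 0.1155]
ee_rot: [[0.97, -0.243, 0.002], [-0.243, -0.97, 0.002], [0.001, -0.002, -1.0]]
wrist_force: [2.3, 7.8, -1.8]
gripper_width: 0.521
gripper_force: 29.7
```

```bash
python3 leaf.py|grep -v plate
```

```text
t 19.6 axis in tool [ -0.9 -80.8   0.1] Ftool [ 0.36 -8.16  1.85] M [ 2.83 -0.03  0.08] w 0.521
t 19.65 axis in tool [ -0.9 -80.8   0.1] Ftool [-0.11 -8.11  2.67] M [ 2.77 -0.06  0.06] w 0.522
knob 0.99 mm 24.95 0.65
clip give since w6 mm -4.73 [(320, 215), (340, 212), (360, 208), (380, 205), (400, 205), (420, 208), (440, 212), (460, 222), (480, 231), (500, 238), (520, 198), (540, 192), (560, 185), (580, 169)]
```

Call:
{"op": "servo_tool", "data": {"commands": [[[1,0,0.2,0,0,0,0],[1,0,0.4,0,0,0,0],[1,0,0.4,0,0,0,0],[1,0,0.4,0,0,0,0],[1,0,0.4,0,0,0,0]]]}}

```text
time_s: 20.15
tcp_pos: [0.5372, -0.2484, 0.1154]
ee_rot: [[0.97, -0.243, 0.002], [-0.243, -0.97, 0.002], [0.001, -0.002, -1.0]]
wrist_force: [2.3, 8.1, -3.1]
gripper_width: 0.525
gripper_force: 29.7
```

Call:
{"op": "servo_tool", "data": {"commands": [[[1,0,0,0,0,0,0],[1,0,0,0,0,0,0],[1,0,0,0,0,0,0],[1,0,0,0,0,0,0],[1,0,0,0,0,0,0]]]}}

```text
time_s: 20.65
tcp_pos: [0.5372, -0.2484, 0.1155]
ee_rot: [[0.97, -0.242, 0.002], [-0.242, -0.97, 0.002], [0.001, -0.002, -1.0]]
wrist_force: [1.4, 8.7, -2.8]
gripper_width: 0.523
gripper_force: 29.7
```

Call:
{"op": "servo_tool", "data": {"commands": [[[1,0,0,0,0,0,0],[1,0,0,0,0,0,0],[1,0,0,0,0,0,0],[1,0,0,0,0,0,0],[1,0,0,0,0,0,0]]]}}

```text
time_s: 21.15
tcp_pos: [0.5372, -0.2484, 0.1155]
ee_rot: [[0.97, -0.242, 0.002], [-0.242, -0.97, 0.002], [0.001, -0.002, -1.0]]
wrist_force: [1.1, 9.5, -3.4]
gripper_width: 0.523
gripper_force: 29.7
```

```bash
python3 leaf.py|grep -v plate
```

```text
t 21.15 axis in tool [ -0.9 -81.1   0.1] Ftool [-1.22 -9.52  3.39] M [ 2.81 -0.07  0.02] w 0.523
t 21.2 axis in tool [ -0.9 -81.1   0.1] Ftool [ 0.3  -8.66  2.37] M [ 2.87 -0.12  0.08] w 0.523
knob 0.99 mm 24.73 0.65
clip give since w6 mm -4.3 [(320, 215), (340, 212), (360, 205), (380, 202), (400, 205), (420, 208), (440, 212), (460, 221), (480, 231), (500, 235), (520, 198), (540, 192), (560, 185), (580, 169)]
```

Call:
{"op": "servo_tool", "data": {"commands": [[[1,0,-1.5,0,0,0,0],[1,0,-3,0,0,0,0],[1,0,-5,0,0,0,0],[1,0,-7,0,0,0,0],[1,0,-9,0,0,0,0]]]}}

```text
time_s: 21.7
tcp_pos: [0.5382, -0.2421, 0.1155]
ee_rot: [[0.97, -0.242, -0.001], [-0.242, -0.97, -0.002], [-0.001, 0.002, -1.0]]
wrist_force: [-0.5, -6.3, -6.3]
gripper_width: 0.521
gripper_force: 29.9
```

Call:
{"op": "servo_tool", "data": {"commands": [[[1,0,-1,0,0,0,0.03],[1,0,-2,0,0,0,-0.03],[1,0,-2,0,0,0,0.03],[1,0,-2,0,0,0,0],[1,0,-2,0,0,0,0]]]}}

```text
time_s: 22.2
tcp_pos: [0.5377, -0.2413, 0.1155]
ee_rot: [[0.97, -0.242, -0.003], [-0.242, -0.97, -0.003], [-0.002, 0.003, -1.0]]
wrist_force: [-2.1, -7.1, -4.9]
gripper_width: 0.523
gripper_force: 29.9
```

```bash
python3 leaf.py|grep -v plate
```

```text
t 22.2 axis in tool [  0.4 -74.1  -0.2] Ftool [-0.32  7.4   4.94] M [-2.44  0.07 -0.07] w 0.523
t 22.25 axis in tool [  0.3 -74.1  -0.2] Ftool [0.61 7.23 4.47] M [-2.44 -0.   -0.1 ] w 0.524
knob 0.99 mm 32.04 -0.65
clip give since w6 mm -1.29 [(320, 212), (340, 208), (360, 205), (380, 205), (400, 205), (420, 211), (440, 215), (460, 225), (480, 235), (500, 241), (520, 205), (540, 185), (560, 192), (580, 156)]
```

Call:
{"op": "servo_tool", "data": {"commands": [[[1,0,1,0.5,0,0,0],[1,0,2,1,0,0,0],[1,0,3,1,0,0,0],[1,0,3,1,0,0,0],[1,0,3,1,0,0,0]]]}}

```text
time_s: 22.75
tcp_pos: [0.5384, -0.2423, 0.1153]
ee_rot: [[0.97, -0.242, 0.0], [-0.242, -0.97, -0.001], [0.001, 0.001, -1.0]]
wrist_force: [-3.3, -1.5, 3.4]
gripper_width: 0.519
gripper_force: 29.8
```

```bash
python3 -c "
from h import *
st()"
```

```text
t 22.75 axis in tool [ -0.6 -74.9  -0.2] Ftool [-2.86  2.22 -3.41] M [-0.92 -0.77 -0.05] w 0.519
```

Call:
{"op": "servo_tool", "data": {"commands": [[[1,0,0.4,-0.5,0,0,0],[1,0,0.8,-0.5,0,0,0],[0.4,0,0.8,-0.5,0,0,0],[0.2,0,0.8,-0.5,0,0,0],[0.2,0,0.8,-0.5,0,0,0]]]}}

```text
time_s: 23.25
tcp_pos: [0.5387, -0.2425, 0.1148]
ee_rot: [[0.97, -0.242, 0.001], [-0.242, -0.97, 0.0], [0.001, -0.0, -1.0]]
wrist_force: [0.8, 0.7, -0.1]
gripper_width: 0.698
gripper_force: 0.0
```

Call:
{"op": "servo_tool", "data": {"commands": [[[0.2,0,0,0,0,0,0],[0.2,0,0,0,0,0,0],[0.2,0,0,0,0,0,0],[0.2,0,0,0,0,0,0],[0.2,0,0,0,0,0,0]]]}}

```text
time_s: 23.75
tcp_pos: [0.5382, -0.2428, 0.1151]
ee_rot: [[0.97, -0.242, 0.0], [-0.242, -0.97, 0.0], [0.0, -0.0, -1.0]]
wrist_force: [0.9, -0.4, 1.2]
gripper_width: 0.796
gripper_force: 0.0
```

```bash
python3 -c "
from h import *
st()"
```

```text
t 23.75 axis in tool [ -0.5 -75.4  -0.4] Ftool [ 0.94  0.23 -1.21] M [-0.11 -0.13 -0.03] w 0.796
```

Clear of the cap. I'll lift straight up.

Call:
{"op": "servo_tool", "data": {"commands": [[[0.2,0,0,-10,0,0,0],[0.2,0,0,-25,0,0,0],[0.2,0,0,-50,0,0,0],[0.2,0,0,-80,0,0,0],[0.2,0,0,-100,0,0,0]]]}}

```text
time_s: 24.25
tcp_pos: [0.5389, -0.2432, 0.2183]
ee_rot: [[0.97, -0.242, 0.004], [-0.242, -0.97, -0.001], [0.004, 0.0, -1.0]]
wrist_force: [0.4, -0.5, 0.4]
gripper_width: 0.8
gripper_force: 0.0
```

Call:
{"op": "servo_tool", "data": {"commands": [[[0.2,0,15,0,0,0,0],[0.2,0,40,0,0,0,0],[0.2,0,60,0,0,0,0],[0.2,0,60,0,0,0,0],[0.2,0,60,0,0,0,0]]]}}

```text
time_s: 24.75
tcp_pos: [0.523, -0.3014, 0.2145]
ee_rot: [[0.97, -0.244, -0.001], [-0.244, -0.97, 0.001], [-0.001, -0.0, -1.0]]
wrist_force: [-0.7, -0.1, 1.1]
gripper_width: 0.801
gripper_force: 0.0
```

Run:
```python
from h import *
st();c=cap('wrist');cv2.imwrite('pics/end.png',c['pixels'][:,:,::-1])
g=cv2.cvtColor(c['pixels'],cv2.COLOR_RGB2GRAY)
h=.134;home=np.array([.556,-.1695])+.075*np.array([-.247,-.969]);p=proj(c,[*home,h]);rad=np.linalg.norm(proj(c,[home[0]+.023,home[1],h])-p);print('pred',p,rad)
x,y=p.astype(int);w=45;q=cv2.GaussianBlur(cv2.resize(g[max(y-w,0):y+w,max(x-w,0):x+w],None,fx=3,fy=3),(0,0),2)
C=cv2.HoughCircles(q,cv2.HOUGH_GRADIENT,1,20,param1=40,param2=15,minRadius=int(rad*2.6),maxRadius=int(rad*3.4))
for a in C[0][:3]:
    u,v=max(x-w,0)+a[0]/3,max(y-w,0)+a[1]/3;X=plane(c,u,v,h);d=X[:2]-[.556,-.1695];print((u,v,a[2]/3),X.round(4),np.hypot(*d).round(4),np.degrees(np.arctan2(d[1],d[0])))
# black dot on the cap top
```

```text
t 24.75 axis in tool [  -0. -136.   99.] Ftool [-0.61  0.24 -1.07] M [-0.04 -0.19 -0.01] w 0.801
pred [186.62861885 208.4572436 ] 26.63480449668359
(np.float64(188.5), np.float64(209.16666793823242), np.float32(24.933334)) [ 0.5365 -0.2435  0.134 ] 0.0766 -104.78074082839177
(np.float64(186.16666793823242), np.float64(217.83333206176758), np.float32(29.800001)) [ 0.5294 -0.2391  0.134 ] 0.0745 -110.95065648750571
(np.float64(190.83333206176758), np.float64(202.5), np.float32(27.6)) [ 0.5417 -0.2473  0.134 ] 0.0791 -100.38889282519686
```

```bash
python3 -c "
from station import r
print(r.finish_job())"
```

```text
the job is handed in; nothing more can be done
None
```

The job is handed in: the paprika jar was pressed home in the clip, proof-pulled at about 9 N for a second, pushed back home and let go, with no verdict returned; pressing in peaked at about 23 N, above the stated 18 N but under the 30 N limit, and the jar brushed the clip on the approach, turning the carousel by about 43 degrees.

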